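# Stand the canister between cone and block and latch the shelf keeper

### The job

Take the aluminium canister that lies in its cradle and stand it upright, lid up, on the bamboo slatted shelf, midway between the orange cone and the walnut block and in line with them; set it down gently, neither dropped nor pressed hard onto the slats. Then, with the canister standing free, swing the shelf's keeper bar shut by its red grip until it snaps past its catch and rests against the stop. Leave the cone, the block, the ball in its dish and the steel tumbler where they are.

Things in the scene. Friction and masses are not known exactly. Their poses are not given: they have to be found in the camera images.
- canister: aluminium canister with dark screw lid, 58 mm diameter, 100 mm tall (lid the last 18 mm, 60 mm diameter), about 0.25 kg. Origin: centre of its base; +z runs along its axis to the lid. It starts lying level in the cradle with its lid to the left (+y) and somewhat towards the robot, axis 44 mm above the table.
- cradle: fixed bamboo cradle, base 74 x 60 x 4 mm with two low dowels (tops 20 mm high, 52 mm over their outsides), that keeps the canister from rolling. Origin: under the middle, on the table; -x is where the lid points.
- shelf: fixed low bamboo shelf, 164 (x) x 440 (y) mm. Origin: centre of its underside; slat tops at z = 22 mm; x points away from the robot, y along the slats. A grey perch bracket (62 mm tall) is clamped on its far edge. The shut keeper bar runs along y at x = -55 mm, 62 mm above the table.
- cone: orange cone standing on the shelf, base 64 mm diameter, 95 mm tall. Origin: centre of its base, z up.
- block: walnut toggle block standing on the shelf, 60 x 60 x 62 mm with a small toggle on top (76 mm over all). Origin: centre of its underside; x and y parallel to the shelf's. The cone stands 220 to 230 mm from it along the shelf's y, on either side.
- keeper (a joint): angle of the keeper bar, rad: 0 = shut against the stop at the front of the shelf, positive = swung out towards the robot (up to 1.3). A sprung brass nub at the latch end must be pushed over between about 0.08 and 0.03 rad, which takes about 6 to 12 N at the red grip. The hinge is stiff enough to stay where it is left.
- hinge (a point): vertical hinge axis of the keeper bar, at the height of the bar (62 mm above the table), right-hand (-y) front end of the shelf.
- keeper_grip (a point): a point in the red upright grip peg of the keeper bar: 16 mm diameter, rising from the bar to 13 mm above this point; 230 mm from the hinge axis. This point is 50 mm above the bar's axis and 112 mm above the table. The steel bar is round, 16 mm thick, and 365 mm long.
- catch_point (a point): where the axis of the shut bar crosses the catch, 350 mm from the hinge axis, 62 mm above the table.
- ball_center (a point): centre of a yellow silicone ball, 64 mm diameter, lying in a blue dish (bystander).
- dish: blue ceramic dish under the ball, 110 mm across, 30 mm high; origin: centre of its underside (bystander).
- tumbler: steel tumbler, 72 mm across, 100 mm tall; origin: centre of its underside (bystander).
There are look-alikes about, which are no part of the job. Leave any purple or yellow look-alike of the canister alone.

How it is judged:
By the outcome, as a careful person would: the job done as asked, in the order asked, and still so for the second after the job is handed in, with the robot touching nothing.
It also fails if it takes over 72 s, if anything falls off the work surface, if the arm or the gripper's body presses on something with over 40 N, if the wrist force passes 120 N, or if a joint passes its speed limit or range.

### The arm

A 7-joint arm with a two-finger parallel gripper is mounted at the origin on the work surface. World frame = base frame: x ahead of the robot, y to its left, z up, the work surface at z = 0. Lengths are in m, angles in rad, forces in N, time in s.
With the tool pointing down it reaches from about 0.4 to 0.85 m from the base axis. Payload 4.5 kg.
Tool frame: the origin (TCP) lies at the very end of the fingers, on their centre line; the grasp point (between the pads) lies 19 mm behind it; z points along the fingers, y is the line along which they close (so a half turn about z gives the same grasp; the last joint's range is limited). The gripper opens to 88 mm and grips with 3 to 60 N. Pads are 18 mm wide; open, the fingers measure 123 mm over their backs; the gripper's body (75 mm by 187 mm) begins 45 mm behind the grasp point.
Start: joints at [1.164, 0.689, -0.195, 1.565, 0.157, 0.902, -0.215], TCP at [0.267, -0.565, 0.239] pointing down, gripper open.
Joint ranges: [-3.01, 3.01], [-0.46, 2.08], [-1.47, 1.51], [0.13, 2.56], [-1, 4.14], [0.04, 2.09], [-2.66, 2.66]. Speed limits (rad/s): [2.57, 2.57, 3.14, 3.14, 3.14, 3.14, 3.14].

### API

Orientations are given as a unit quaternion [x, y, z, w].
In Python, from plant import r gives the robot as it stands. The module is installed in compiled form; this text tells all that it offers.
- The arm moves only by the shell command python3 -m pendant 'ROWS' [FORCE]. ROWS is JSON, one flat list of numbers, 7 for each row, row after row: the opening, from 0 (shut) to 1 (fully open), then the shift along the tool's x, y, z scaled (see below), then the turn, a rotation vector about the tool's x, y, z scaled (see below). A call has 1 to 12 rows; each row is the pose to reach, as a shift and turn from the pose commanded when the call began, along the tool's axes at that moment; what a row does not reach only later rows make up. The controller multiplies each number of a shift by 0.15 m and each number of a turn by pi/2 rad. A row lasts 1/10 s, in which the tool goes at most 50 mm and 8.59 degrees, less where a joint would pass 70% of its speed; a pose out of reach is approached as far as the arm can. A call with a number of a shift or a turn outside -1 to 1 is refused whole. A call with a gripper value outside its range is refused whole. The fingers move at their own pace and stop on an object; FORCE is the grip in N (left out, the last holds). Time passes only in rows, so rows that repeat a pose let the fingers close. It gives the time, the measured TCP pose, the force, the opening and the grip force at its end, in the units of the state.
- r.get_state(): the state, without advancing time (a new reading comes with each control period).
- r.snapshot(name): name is "side" or "top" or "wrist"; returns a dict with "img" (480x640x3 uint8, red, green, blue), "mtx" (3x3 intrinsics, pixels), "cam_to_world" (4x4, takes a point from camera to world coordinates). Camera axes: x right, y up, looking along -z (the intrinsics and any distortion apply to the point x, -y, -z); pixel columns grow to the right and rows downward; lengths in m; the calibration is good to about 2 mm. The wrist camera is an equidistant fisheye: a pixel r from the principal point sees the ray r / f radians off the axis. A picture is of the moment at which its call begins. There is no depth.
- r.finish_job(): hands the job in; it is judged then, once.
The state is a dict: "clock": time; "q": joint angles; "qd": joint speeds; "joint_torque": joint torques, N m; "tool_pos": TCP position; "eef_rot": TCP orientation; "contact_force": force on the tool from outside, world axes, zero at the start; "moment": the same for the moment, N m; "opening": opening from 0.0 (shut) to 1.0 (fully open); "finger_force": force on a finger pad.
Only numpy, scipy, OpenCV 4.12 (cv2) and the standard library are available. Lean on these libraries where they do the work, as an engineer would, in place of code of your own. Each camera call takes 0.05 s, during which the arm holds its last target. There are 200 camera calls.

## Working session

There is one attempt and no reset: what is moved stays moved. The work goes in short steps, Python scripts to look and compute and a shell command to move; the robot and the scene stay as the last step left them, time stands still between calls to the robot, and variables do not carry over. Pictures are saved under pics/ and viewed, at most 10 in all, crops included, and the job is handed in when it is done.

```bash
mkdir -p pics; python3 - <<'E'
from plant import r
import cv2,numpy as np,pickle
d={}
for n in("side","top","wrist"):
    s=r.snapshot(n);d[n]=s;cv2.imwrite(f"pics/{n}0.png",s["img"][:,:,::-1]);print(n,np.round(s["mtx"],1).tolist(),np.round(s["cam_to_world"],4).tolist(),[k for k in s])
pickle.dump(d,open("d0.pkl","wb"))
st=r.get_state();print(st)
E
```

```text
side [[562.1, 0.0, 325.1], [0.0, 562.1, 236.0], [0.0, 0.0, 1.0]] [[-0.9715, 0.1321, -0.1966, 0.1543], [-0.2365, -0.5874, 0.774, 1.2058], [-0.0132, 0.7984, 0.6019, 1.0073], [0.0, 0.0, 0.0, 1.0]] ['img', 'mtx', 'cam_to_world']
top [[489.1, 0.0, 314.3], [0.0, 489.1, 231.6], [0.0, 0.0, 1.0]] [[-0.0266, 0.9831, -0.1811, 0.2351], [-0.9996, -0.0265, 0.0029, 0.049], [-0.0019, 0.1811, 0.9835, 1.3016], [0.0, 0.0, 0.0, 1.0]] ['img', 'mtx', 'cam_to_world']
wrist [[371.6, 0.0, 323.9], [0.0, 371.6, 240.3], [0.0, 0.0, 1.0]] [[0.4264, 0.8608, 0.278, 0.3386], [-0.9046, 0.4065, 0.1287, -0.5317], [-0.0022, -0.3063, 0.9519, 0.3839], [0.0, 0.0, 0.0, 1.0]] ['img', 'mtx', 'cam_to_world']
{'clock': 0.15, 'q': array([ 1.16380458,  0.6897736 , -0.19449952,  1.56609863,  0.1572969 ,
        0.90249097, -0.21512934]), 'qd': array([ 0.00224129, -0.00286554, -0.00061234, -0.00213134, -0.00055198,
        0.00232192, -0.00034535]), 'joint_torque': array([-7.52446231e-04, -5.27857590e+01, -1.26837339e+00, -1.53587008e+01,
       -5.25452290e-02,  3.84078536e-03,  8.79393428e-05]), 'tool_pos': array([ 0.26641104, -0.56484886,  0.23810635]), 'eef_rot': array([ 9.75809462e-01,  2.18621627e-01, -2.08165904e-04, -6.59736228e-04]), 'contact_force': array([ 0.69283125,  0.2627067 , -0.29970774]), 'moment': array([ 0.00029398, -0.0045511 , -0.04086411]), 'finger_force': 0.0, 'opening': 0.995853867886834}
```

View pics/top0.png

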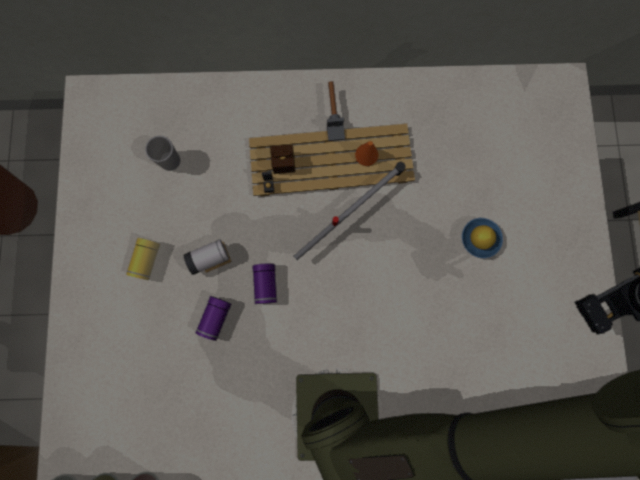

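View pics/side0.png

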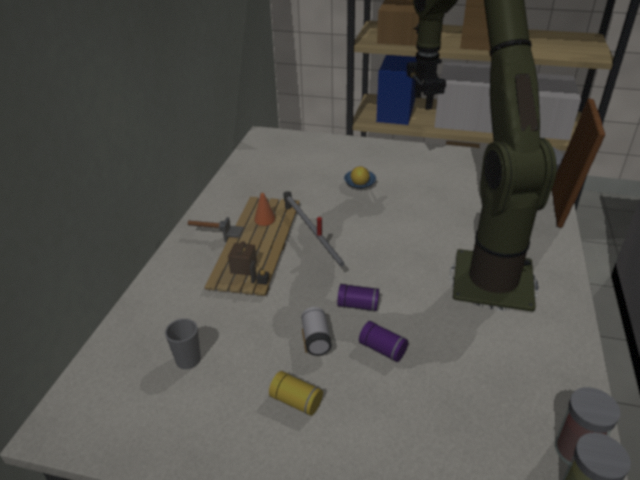

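The top view shows the silver canister at (207,257), with its dark lid at the left end, about (190,262). The shelf has the block at (283,158), the cone at (367,153), the red grip at (336,220) and the hinge at (400,168). In the side view the canister is at (316,330), with its lid towards the camera.

Candidates in the top view: silver (207,257), yellow (143,258), purple (265,283), purple (212,318). Only the silver one is aluminium with a dark lid pointing +y and lying in a cradle. I'll confirm with enlarged crops.

```bash
python3 - <<'E'
import cv2,pickle
d=pickle.load(open("d0.pkl","rb"))
for n,x,y in(("top",180,120),("side",180,180)):
    im=d[n]["img"][y:y+180,x:x+240,::-1]
    im=cv2.convertScaleAbs(im,alpha=1.5)
    cv2.imwrite(f"pics/{n}_crop.png",cv2.resize(im,(800,600),interpolation=cv2.INTER_CUBIC))
E
```

```text
(no output)
```

View pics/top_crop.png

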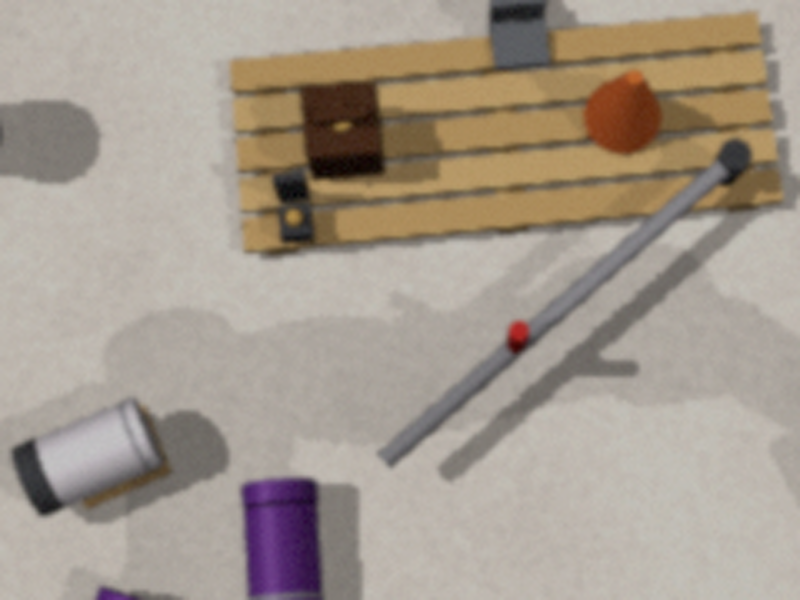

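View pics/side_crop.png

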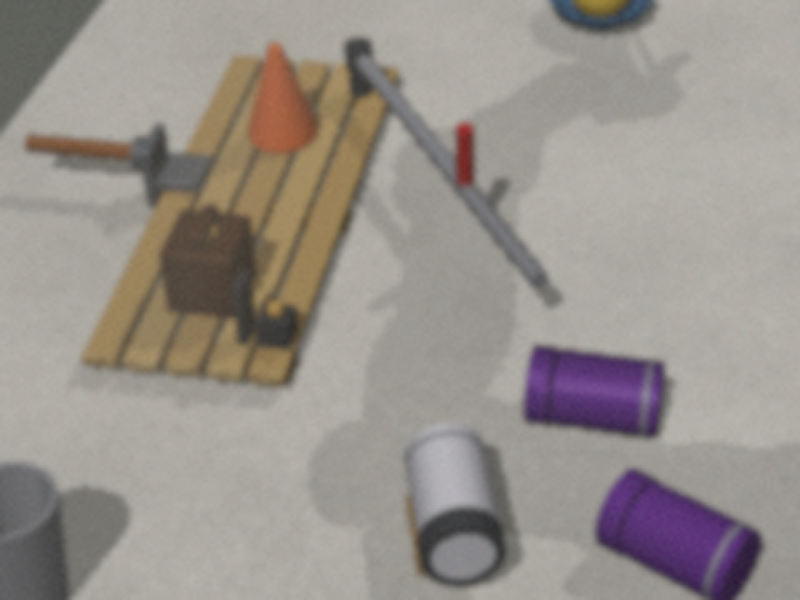

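Confirmed: the silver canister with the dark lid sits on the bamboo cradle at top-crop (90,455) and side-crop (455,505), and the look-alikes are purple or yellow. Next I fit models to the outlines picked in both views.

```bash
cat >h.py <<'E'
import numpy as np,cv2,pickle
from scipy.optimize import least_squares
from scipy.spatial.transform import Rotation as R
def proj(s,P):
    T=np.linalg.inv(s["cam_to_world"]);p=np.atleast_2d(P)@T[:3,:3].T+T[:3,3]
    p=p*[1,-1,-1];u=p/p[:,2:];return (u@np.asarray(s["mtx"]).T)[:,:2]
def wproj(s,P):
    T=np.linalg.inv(s["cam_to_world"]);p=np.atleast_2d(P)@T[:3,:3].T+T[:3,3]
    p=p*[1,-1,-1];n=np.hypot(p[:,0],p[:,1]);th=np.arctan2(n,p[:,2]);m=np.asarray(s["mtx"])
    return p[:,:2]/n[:,None]*th[:,None]*m[0,0]+m[:2,2]
def outl(s,P,pts,pj=proj):
    h=cv2.convexHull(pj(s,P).astype(np.float32))
    return [cv2.pointPolygonTest(h,(float(a),float(b)),True) for a,b in pts]
t=np.linspace(0,2*np.pi,60)
def ring(rad,z):return np.c_[rad*np.cos(t),rad*np.sin(t),0*t+z]
CAN=np.r_[ring(.029,0),ring(.029,.082),ring(.03,.082),ring(.03,.1)]
CONE=np.r_[ring(.032,0),ring(.004,.095)]
BLK=np.array([[a,b,c] for a in(-.03,.03) for b in(-.03,.03) for c in(0,.062)])
def canW(x,y,z,yaw,pitch=0): # axis dir yaw in xy; x,y,z = axis midpoint (50mm)
    a=np.array([np.cos(yaw)*np.cos(pitch),np.sin(yaw)*np.cos(pitch),np.sin(pitch)])
    u=np.array([-np.sin(yaw),np.cos(yaw),0]);v=np.cross(a,u)
    return [x,y,z]+(CAN-[0,0,.05])@np.array([u,v,a])
E
cat >fit.py <<'E'
from h import *
d=pickle.load(open("d0.pkl","rb"));S,T=d["side"],d["top"]
tp=lambda L:np.array(L,float)*.3+[180-.35,120-.35]
sp=lambda L:np.array(L,float)*.3+[180-.35,180-.35]
ct=tp([(15,460),(45,513),(60,508),(100,490),(164,466),(158,440),(135,400),(118,404),(80,422),(40,438)])
cs=sp([(408,445),(425,428),(443,425),(470,430),(485,445),(495,490),(504,530),(497,568),(470,584),(440,580),(420,550),(412,500)])
f=lambda p:np.r_[outl(T,canW(*p),ct),outl(S,canW(*p),cs)]
q=least_squares(f,[.44,.3,.044,1.9],loss="soft_l1",x_scale=.01,diff_step=1e-3);print("can",q.x.round(4),np.round(f(q.x),1))
# shelf: x,y,z(top),yaw
C=np.array([[.082,.22],[.082,-.22],[-.082,-.22],[-.082,.22]])
st=tp([(231,60),(758,12),(781,203),(244,253)]);ss=sp([(85,360),(237,57),(398,72),(290,376)])
def shp(p):
    c,s_=np.cos(p[3]),np.sin(p[3]);return np.c_[C@np.array([[c,s_],[-s_,c]])+p[:2],np.full(4,p[2])]
f=lambda p:np.r_[(proj(T,shp(p))-st).ravel(),(proj(S,shp(p))-ss).ravel()]
q=least_squares(f,[.65,.05,.022,0],loss="soft_l1");sh=q.x;print("shelf",sh.round(4),np.round(f(sh),1))
def pt(a,b,n):
    f=lambda p:np.r_[(proj(T,p)-tp([a])).ravel(),(proj(S,p)-sp([b])).ravel()]
    q=least_squares(f,[.6,0,.06]);print(n,q.x.round(4),np.round(f(q.x),1));return q.x
pt((735,150),(359,44),"hingetop");pt((520,327),(465,127),"griptop");pt((516,343),(465,182),"gripbase");pt((388,460),(552,297),"barend");pt((635,73),(275,45),"apex")
pt((292,210),(276,303),"catch nub")
bt=tp([(302,90),(375,83),(383,170),(312,177),(307,130),(380,125)])
cot=tp([(585,115),(590,135),(605,148),(623,153),(645,146),(659,130),(661,108),(640,68)]);cos=sp([(275,42),(248,135),(262,148),(285,153),(310,145),(317,130),(260,95),(297,95)])
f=lambda p:np.r_[outl(T,CONE+p,cot),outl(S,CONE+p,cos)]
q=least_squares(f,[.7,-.05,.022],loss="soft_l1",x_scale=.01,diff_step=1e-3);co=q.x;print("cone",co.round(4),np.round(f(co),1))
bs=sp([(165,250),(168,305),(235,315),(172,213),(248,225)])
Rz=R.from_euler("z",sh[3]).as_matrix()
f=lambda p:np.r_[outl(T,BLK@Rz.T+p,bt),outl(S,BLK@Rz.T+p,bs)]
q=least_squares(f,[.68,.12,.022],loss="soft_l1",x_scale=.01,diff_step=1e-3);bl=q.x;print("blk",bl.round(4),np.round(f(bl),1))
print("in shelf frame cone,blk",((co-sh[:3])@Rz).round(4),((bl-sh[:3])@Rz).round(4),"mid",(co+bl)/2)
E
python3 fit.py
```

```text
can [0.4054 0.3261 0.0438 1.9391] [ 0.6  2.   1.7  2.   0.1 -0.5 -0.4 -1.2 -0.3 -0.2  0.7  0.3  0.9  0.8
 -0.4 -0.7 -1.  -0.  -0.2  1.1  1.6  1. ]
shelf [ 0.6698 -0.0062  0.018   0.0728] [-0.1  1.7 -0.4  1.1  0.8  0.4  0.5  1.1 -1.5 -0.7 -1.5 -0.4 -0.2 -0.8
 -2.2  1. ]
hingetop [ 0.6297 -0.1844  0.074 ] [ 0.2  1.3 -1.5 -0.4]
griptop [ 0.4823 -0.0084  0.1234] [ 0.2  1.2 -1.3 -0.3]
gripbase [ 0.4823 -0.0075  0.0674] [ 0.1  0.9 -1.  -0.2]
barend [0.3916 0.0934 0.043 ] [ 0.4  3.  -3.1 -0.5]
apex [ 0.6796 -0.1035  0.1166] [ 0.2  1.2 -1.3 -0.4]
catch nub [0.5933 0.1649 0.058 ] [ 0.3  1.9 -1.8 -0.5]
cone [ 0.6804 -0.1047  0.021 ] [-0.1  0.   0.5  0.6  1.   0.6  0.1 -1.1 -0.2  1.3  0.7 -0.6 -1.3 -0.9
  2.1  0.6]
blk [0.6592 0.1233 0.027 ] [ 0.2  0.2  0.9  0.4  0.9  0.5  2.1  0.5 -0.5 -0.5  1.7]
in shelf frame cone,blk [ 0.0034 -0.099   0.003 ] [-0.0012  0.1299  0.009 ] mid [0.66975787 0.00930596 0.02399646]
```

```bash

P='python3 -m pendant'
python3 -m pendant '[1,1,-0.667,0,0,0,0, 1,1,-0.667,0,0,0,0, 1,1,-0.667,0,0,0,0, 1,1,-0.667,0,0,0,0, 1,1,-0.667,0,0,0,0]'
python3 -m pendant '[1,1,-0.667,0,0,0,0, 1,1,-0.667,0,0,0,0, 1,1,-0.667,0,0,0,0, 1,1,-0.667,0,0,0,0, 1,1,-0.667,0,0,0,0]'
python3 -m pendant '[1,1,-0.667,0,0,0,0, 1,1,-0.667,0,0,0,0, 1,1,-0.667,0,0,0,0, 1,1,-0.667,0,0,0,0, 1,1,-0.667,0,0,0,0, 1,1,-0.667,0,0,0,0]'
python3 - <<'E'
from plant import r
import cv2,pickle
s=r.snapshot("wrist");pickle.dump(s,open("w1.pkl","wb"));cv2.imwrite("pics/w1.png",cv2.convertScaleAbs(cv2.resize(s["img"][:,:,::-1],(800,600)),alpha=1.4))
st=r.get_state();print(st["q"].round(3),st["clock"])
E
```

```text
clock: 0.65
tool_pos: [0.3633, -0.4055, 0.2388]
eef_rot: [0.975, 0.223, 0.001, -0.001]
contact_force: [-0.5, -0.3, 0.2]
opening: 1.0
finger_force: 0.0
clock: 1.15
tool_pos: [0.4555, -0.2521, 0.2388]
eef_rot: [0.975, 0.222, 0.001, -0.001]
contact_force: [0.0, -0.4, 0.3]
opening: 1.0
finger_force: 0.0
clock: 1.75
tool_pos: [0.5452, -0.1036, 0.2384]
eef_rot: [0.976, 0.218, -0.001, 0.001]
contact_force: [0.2, -0.3, 0.8]
opening: 1.0
finger_force: 0.0
[ 0.188  0.595 -0.136  1.782  0.112  0.774 -1.138] 1.8
```

View pics/w1.png

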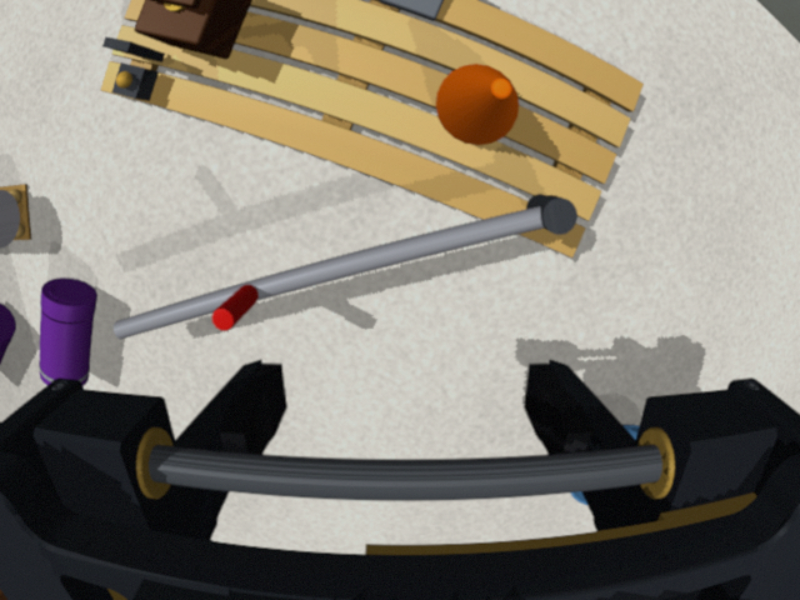

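The wrist view (scaled 1.25) shows the cone at (480,100) with its apex at (501,89), the hinge cap at (557,213), the grip top at (223,318), the bar end at (120,328) and the block at the upper left. I continue towards the canister and turn the tool across its axis.

```bash

python3 -m pendant '[1,0.2,-1,0,0,0,-0.953, 1,0.2,-1,0,0,0,-0.953, 1,0.2,-1,0,0,0,-0.953, 1,0.2,-1,0,0,0,-0.953, 1,0.2,-1,0,0,0,-0.953, 1,0.2,-1,0,0,0,-0.953, 1,0.2,-1,0,0,0,-0.953, 1,0.2,-1,0,0,0,-0.953, 1,0.2,-1,0,0,0,-0.953, 1,0.2,-1,0,0,0,-0.953, 1,0.2,-1,0,0,0,-0.953, 1,0.2,-1,0,0,0,-0.953]'
python3 -m pendant '[1,0.9,0,0,0,0,0, 1,0.9,0,0,0,0,0, 1,0.9,0,0,0,0,0, 1,0.9,0,0,0,0,0, 1,0.9,0,0,0,0,0]'
python3 - <<'E'
from plant import r
import cv2,pickle
s=r.snapshot("wrist");pickle.dump(s,open("w2.pkl","wb"));cv2.imwrite("pics/w2.png",cv2.convertScaleAbs(cv2.resize(s["img"][:,:,::-1],(800,600)),alpha=1.4))
st=r.get_state();print(st["q"].round(3),st["clock"],st["tool_pos"],st["eef_rot"])
E
```

```text
clock: 3.0
tool_pos: [0.5086, 0.0444, 0.2386]
eef_rot: [0.569, 0.822, -0.001, 0.0]
contact_force: [0.6, 0.4, -0.7]
opening: 0.999
finger_force: 0.0
clock: 3.5
tool_pos: [0.4603, 0.1723, 0.2388]
eef_rot: [0.567, 0.824, -0.0, 0.0]
contact_force: [0.4, -1.4, -0.5]
opening: 1.001
finger_force: 0.0
[-0.097  0.559 -0.553  1.948  0.423  0.751 -0.533] 3.55 [0.46069361 0.1712053  0.2386074 ] [ 5.67439048e-01  8.23414930e-01 -6.59006534e-04  5.88288920e-04]
```

View pics/w2.png

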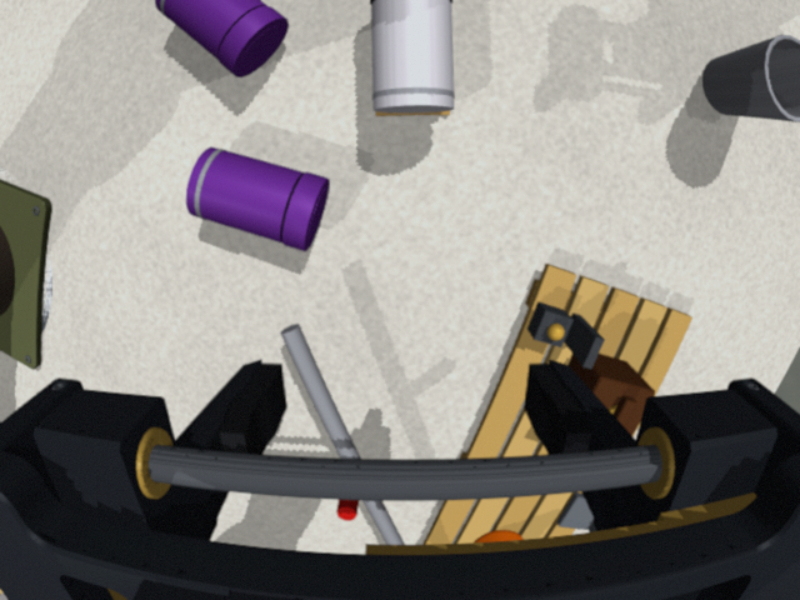

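The silver canister is at (413,50) in this view, its base edge at y≈112 and its sides at x = 373 and 454. The shelf's left end has corners at (545,265) and (692,316). I now refine the poses with all the views.

```bash
cat >fit2.py <<'E'
import io,contextlib
with contextlib.redirect_stdout(io.StringIO()): from fit import *
W1,W2=[pickle.load(open(f"w{i}.pkl","rb")) for i in(1,2)]
wp=lambda L:np.array(L,float)/1.25-.1
cw=wp([(373,30),(373,60),(373,95),(454,30),(454,60),(454,95),(413,112),(390,109),(440,109)])
for k in(1,0):
  f=lambda p:np.r_[outl(W2,canW(*p),cw,wproj),k*np.array(outl(T,canW(*p),ct)),k*np.array(outl(S,canW(*p),cs))]
  q=least_squares(f,[.405,.326,.044,1.94],loss="soft_l1",x_scale=.01,diff_step=1e-3);print("can",q.x.round(4),np.round(f(q.x)[:9],1))
def mp(obs,n):
    f=lambda p:np.concatenate([(pj(s,p[None])[0]-o) for pj,s,o in obs])
    q=least_squares(f,[.6,0,.06]);print(n,q.x.round(4),np.round(f(q.x),1));return q.x
o3=lambda a,b,c:[(proj,T,tp([a])[0]),(proj,S,sp([b])[0]),(wproj,W1,wp([c])[0])]
mp(o3((735,150),(359,44),(558,213)),"hingetop")
g=o3((520,327),(465,127),(223,319));mp(g+[(wproj,W2,wp([(347,512)])[0])],"griptop");mp(g[2:]+[(wproj,W2,wp([(347,512)])[0])],"griptop wrist")
mp(o3((635,73),(275,45),(501,89)),"apex")
mp([(wproj,W1,wp([(119,329)])[0]),(wproj,W2,wp([(291,330)])[0])],"barend")
cw1=wp([(436,105),(445,130),(470,143),(495,138),(515,118),(519,95)])
for k in(1,0):
  f=lambda p:np.r_[outl(W1,CONE+p,cw1,wproj),(wproj(W1,p+[0,0,.095])-wp([(501,89)]))[0],k*np.array(outl(T,CONE+p,cot)),k*np.array(outl(S,CONE+p,cos))]
  q=least_squares(f,co,loss="soft_l1",x_scale=.01,diff_step=1e-3);c2=q.x;print("cone",q.x.round(4),np.round(f(q.x)[:8],1))
k1=wp([(643,84),(577,258),(102,92)]);k2=wp([(545,265),(692,316)])
def f(p):
    P=shp(p);return np.r_[(proj(T,P)-st).ravel(),(proj(S,P)-ss).ravel(),(wproj(W1,P[1:])-k1).ravel(),(wproj(W2,P[[3,0]])-k2).ravel()]
q=least_squares(f,sh,loss="soft_l1");sh=q.x;print("shelf",sh.round(4),np.round(f(sh),1))
Rz=R.from_euler("z",sh[3]).as_matrix()
b1=wp([(135,33),(208,57),(152,0)])
bc=[[-.03,.03,0],[-.03,-.03,0]]
f=lambda p:np.r_[outl(T,BLK@Rz.T+p,bt),outl(S,BLK@Rz.T+p,bs),(wproj(W1,bc@Rz.T+p)-b1[:2]).ravel(),10*(p[2]-sh[2])*100]
q=least_squares(f,bl,loss="soft_l1",x_scale=.01,diff_step=1e-3);print("blk",q.x.round(4),np.round(f(q.x),1))
print("local cone,blk",((c2-sh[:3])@Rz).round(4),((q.x-sh[:3])@Rz).round(4),"mid",(c2+q.x)/2)
E
python3 fit2.py
```

```text
can [0.4067 0.3281 0.044  1.9431] [ 1.1  0.7  0.2  0.1  0.  -0.  -0.9  1.1  0.8]
can [0.4068 0.3291 0.0403 1.9359] [ 0.2  0.  -0.3  0.2  0.  -0.2 -1.4  0.4  0.4]
hingetop [ 0.6294 -0.182   0.0745] [-0.7  1.3 -1.6 -0.1  0.3  0.2]
griptop [ 0.4813 -0.0072  0.1229] [-0.3  1.7 -1.   0.1  0.  -0.3 -0.2  0.5]
griptop wrist [ 0.4811 -0.0071  0.1226] [-0.  -0.3 -0.4  0.1]
apex [ 0.677  -0.1026  0.1178] [-0.1  2.  -0.6 -0.5  0.2 -0.3]
barend [0.3964 0.0962 0.0629] [-0.  -0.2 -0.2  0. ]
cone [ 0.6785 -0.1027  0.0217] [ 0.2 -0.8  0.4  1.9  0.3 -2.3  0.9 -1.7]
cone [ 0.6789 -0.1032  0.0161] [-0.  -0.8  0.4  1.7 -0.2 -3.1  0.2 -0.9]
shelf [ 0.6703 -0.0066  0.0193  0.0739] [-0.1  1.5 -0.2  0.7  1.   0.   0.7  0.9 -1.6 -1.1 -1.8 -0.8 -0.4 -1.3
 -2.3  0.5  0.2 -0.2 -3.3 -0.2 -0.2  0.2  0.3  0.1 -1.6  0.4]
blk [0.6589 0.1365 0.032 ] [ 1.1 -4.5 -4.   2.   6.2 -4.4  3.6  2.4 -0.   0.6 -0.2 13.3  8.4  2.4
  0.3 12.6]
local cone,blk [ 0.0015 -0.097  -0.0033] [-0.0008  0.1435  0.0126] mid [0.66889555 0.01663764 0.0240062 ]
```

```bash
cat >go.py <<'E'
# python3 go.py  tgtpos(3) yaw_x phi : tool x heading yaw_x (rad) at phi=0 (tool down), then tilted phi deg about tool y
import sys,numpy as np
from plant import r
from scipy.spatial.transform import Rotation as R
def rot(yaw,phi):
    c,s=np.cos(yaw),np.sin(yaw);D=np.array([[c,s,0],[s,-c,0],[0,0,-1]])
    return R.from_matrix(D)*R.from_euler("y",phi,degrees=True)
def rows(pos,rt,back=0):
    st=r.get_state();c=R.from_quat(st["eef_rot"]);p=np.array(pos)-back*rt.as_matrix()[:,2]
    return (c.inv().apply(p-st["tool_pos"])/.15).round(3).tolist(),((c.inv()*rt).as_rotvec()/(np.pi/2)).round(3).tolist()
if __name__=="__main__":
    a=[float(v) for v in sys.argv[1:]];print(rows(a[:3],rot(a[3],a[4]),a[5] if len(a)>5 else 0))
E
python3 go.py .405 .3328 .0299 1.941 -20 .09; python3 go.py .405 .3328 .0299 1.941 -20
```

```text
([1.346, 0.036, 0.825], [-0.001, -0.221, -0.004])
([1.141, 0.037, 1.389], [-0.001, -0.221, -0.004])
```

```bash

python3 -m pendant '[1,0.9,0.02,0.2,0,-0.221,0, 1,0.9,0.02,0.2,0,-0.221,0, 1,0.9,0.02,0.2,0,-0.221,0, 1,0.9,0.02,0.2,0,-0.221,0, 1,0.9,0.02,0.2,0,-0.221,0]'
python3 go.py .405 .3328 .0299 1.941 -20 .09; 
```

```text
clock: 4.05
tool_pos: [0.4124, 0.3048, 0.2073]
eef_rot: [0.555, 0.814, -0.097, 0.141]
contact_force: [-0.1, -0.4, 0.1]
opening: 1.0
finger_force: 0.0
([0.583, 0.023, 0.449], [0.0, -0.003, 0.002])
```

```bash

python3 -m pendant '[1,0.583,0.023,0.449,0,0,0, 1,0.583,0.023,0.449,0,0,0, 1,0.583,0.023,0.449,0,0,0, 1,0.583,0.023,0.449,0,0,0, 1,0.583,0.023,0.449,0,0,0]'
python3 -m pendant '[1,0,0,0.2,0,0,0, 1,0,0,0.4,0,0,0, 1,0,0,0.6,0,0,0, 1,0,0,0.6,0,0,0]'
python3 go.py .405 .3328 .0299 1.941 -20; 
```

```text
clock: 4.55
tool_pos: [0.3987, 0.354, 0.117]
eef_rot: [0.559, 0.811, -0.098, 0.143]
contact_force: [-0.0, 0.1, 0.7]
opening: 0.997
finger_force: 0.0
clock: 4.95
tool_pos: [0.4091, 0.3231, 0.0309]
eef_rot: [0.559, 0.81, -0.1, 0.144]
contact_force: [0.3, -1.0, -0.1]
opening: 1.0
finger_force: 0.0
([0.068, -0.003, -0.018], [-0.003, 0.002, -0.004])
```

```bash

python3 -m pendant '[1,0.068,0,-0.018,0,0,0, 1,0.068,0,-0.018,0,0,0, 1,0.068,0,-0.018,0,0,0]'
python3 go.py .405 .3328 .0299 1.941 -20
python3 -m pendant '[0,0,0,0,0,0,0, 0,0,0,0,0,0,0, 0,0,0,0,0,0,0, 0,0,0,0,0,0,0, 0,0,0,0,0,0,0, 0,0,0,0,0,0,0, 0,0,0,0,0,0,0, 0,0,0,0,0,0,0]' 25
python3 go.py .405 .3328 .0299 1.941 -20
```

```text
clock: 5.25
tool_pos: [0.4041, 0.3396, 0.0316]
eef_rot: [0.558, 0.812, -0.096, 0.142]
contact_force: [-0.3, -0.3, 0.5]
opening: 0.998
finger_force: 0.0
([-0.038, -0.011, 0.026], [0.001, -0.003, -0.002])
clock: 6.05
tool_pos: [0.4023, 0.3372, 0.03]
eef_rot: [0.557, 0.812, -0.099, 0.142]
contact_force: [-5.9, -1.2, 4.7]
opening: 0.652
finger_force: 24.9
([-0.031, 0.006, 0.012], [-0.002, -0.001, -0.001])
```

```bash

python3 -m pendant '[0,-0.03,0,-0.08,0,0,0, 0,-0.11,0,-0.31,0,0,0, 0,-0.228,0,-0.627,0,0,0, 0,-0.34,0,-0.94,0,0,0, 0,-0.34,0,-0.94,0,0,0]'
python3 -m pendant '[0,0,0,0,0,0.09,0, 0,0,0,0,0,0.18,0, 0,0,0,0,0,0.27,0, 0,0,0,0,0,0.35,0, 0,0,0,0,0,0.43,0, 0,0,0,0,0,0.5,0, 0,0,0,0,0,0.5,0]'
python3 go.py .48 .36 .18 1.941 70
python3 -c "
from plant import r;print(r.get_state()['q'].round(3))"
```

```text
clock: 6.55
tool_pos: [0.4067, 0.3406, 0.186]
eef_rot: [0.559, 0.811, -0.092, 0.143]
contact_force: [0.2, 0.7, -3.0]
opening: 0.651
finger_force: 25.0
clock: 7.25
tool_pos: [0.4063, 0.3309, 0.1766]
eef_rot: [0.558, 0.802, 0.121, -0.179]
contact_force: [0.6, -0.4, -3.8]
opening: 0.653
finger_force: 25.0
([0.021, 0.528, -0.02], [0.004, 0.501, -0.009])
[-0.015  0.803 -0.84   2.008  0.362  0.425 -0.606]
```

```bash

python3 -m pendant '[0,0,0.2,0,0,0.09,0, 0,0,0.3,0,0,0.18,0, 0,0,0.4,0,0,0.25,0, 0,0,0.528,0,0,0.25,0, 0,0,0.528,0,0,0.25,0]'
python3 -c "
from plant import r;print(r.get_state()['q'].round(3))"
python3 -m pendant '[0,0,0,0,0,0.09,0, 0,0,0,0,0,0.18,0, 0,0,0,0,0,0.25,0, 0,0,0,0,0,0.25,0,0,0,0,0,0,0.25,0]'
python3 go.py .48 .36 .18 1.941 70
python3 -c "
from plant import r;print(r.get_state()['q'].round(3))"
```

```text
clock: 7.75
tool_pos: [0.4802, 0.3669, 0.178]
eef_rot: [0.52, 0.753, 0.228, -0.332]
contact_force: [-0.7, -0.3, -2.4]
opening: 0.652
finger_force: 25.0
[ 0.248  1.148 -1.145  1.787  0.301  0.54  -0.331]
clock: 8.25
tool_pos: [0.4764, 0.3672, 0.1801]
eef_rot: [0.463, 0.676, 0.324, -0.473]
contact_force: [0.8, 0.6, -2.3]
opening: 0.651
finger_force: 25.0
([-0.019, 0.005, -0.05], [-0.0, 0.001, -0.0])
[ 0.406  1.487 -1.361  1.754  0.253  0.596 -0.123]
```

```bash

python3 -m pendant '[0,-0.16,0,0.057,0,0,0, 0,-0.32,0,0.114,0,0,0, 0,-0.47,0,0.171,0,0,0, 0,-0.6,0,0.218,0,0,0, 0,-0.6,0,0.218,0,0,0, 0,-0.6,0,0.218,0,0,0]'
python3 - <<'E'
from plant import r
import cv2,pickle,numpy as np
print(r.get_state()['q'].round(3))
d={}
for n in("side","top"):d[n]=r.snapshot(n)
pickle.dump(d,open("d2.pkl","wb"))
a=cv2.resize(d["side"]["img"][160:400,220:460],(600,600),interpolation=cv2.INTER_CUBIC)
cv2.imwrite("pics/up.png",cv2.convertScaleAbs(a[:,:,::-1],alpha=1.4))
E
python3 go.py .48 .36 .06 1.941 70
```

```text
clock: 8.85
tool_pos: [0.478, 0.3672, 0.0872]
eef_rot: [0.462, 0.677, 0.325, -0.472]
contact_force: [0.5, -0.1, -2.2]
opening: 0.653
finger_force: 25.0
[ 0.397  1.625 -1.292  1.702  0.324  0.588 -0.034]
([-0.187, -0.007, 0.018], [0.002, -0.0, 0.002])
```

View pics/up.png

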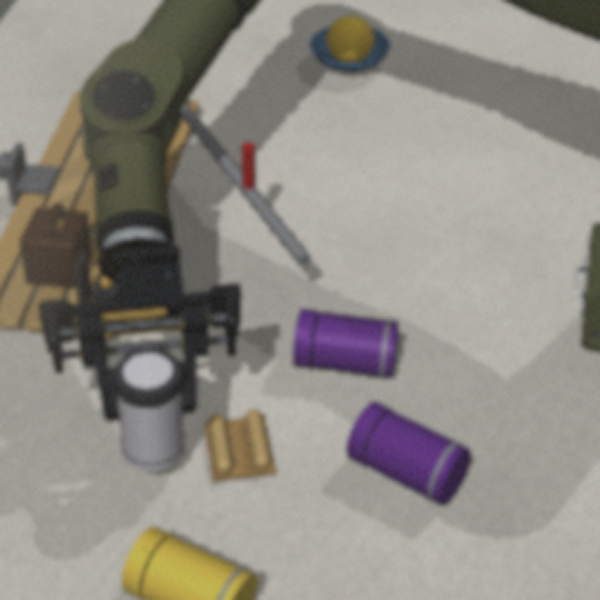

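The canister is held upright (lid at crop (148,375)) just above the table beside the empty cradle (240,445). I lower the last 27 mm slowly.

```bash

python3 -m pendant '[0,-0.04,0,0.015,0,0,0, 0,-0.09,0,0.033,0,0,0, 0,-0.125,0,0.046,0,0,0, 0,-0.14,0,0.051,0,0,0, 0,-0.14,0,0.051,0,0,0]'
python3 -m pendant '[0,-0.01,0,0.004,0,0,0, 0,-0.015,0,0.006,0,0,0, 0,-0.02,0,0.0075,0,0,0,0,-0.02,0,0.0075,0,0,0]'
```

```text
clock: 9.45
tool_pos: [0.4775, 0.3662, 0.0616]
eef_rot: [0.464, 0.674, 0.325, -0.474]
contact_force: [-0.6, 0.2, -3.1]
opening: 0.651
finger_force: 25.0
clock: 9.85
tool_pos: [0.4776, 0.3667, 0.0613]
eef_rot: [0.463, 0.674, 0.326, -0.474]
contact_force: [0.7, -1.4, 4.9]
opening: 0.653
finger_force: 24.9
```

```bash

python3 -m pendant '[1,0,0,0,0,0,0, 1,0,0,0,0,0,0, 1,0,0,0,0,0,0, 1,0,0,0,0,0,0, 1,0,0,0,0,0,0]'
python3 -m pendant '[1,0,0,-0.1,0,0,0, 1,0,0,-0.3,0,0,0, 1,0,0,-0.6,0,0,0, 1,0,0,-0.6,0,0,0]'
python3 -m pendant '[1,0.2,0,0,0,0,0, 1,0.5,0,0,0,0,0, 1,0.8,0,0,0,0,0, 1,1,0,0,0,0,0, 1,1,0,0,0,0,0]'
python3 -c "
from plant import r;print(r.get_state()['q'].round(3))"
```

```text
clock: 10.35
tool_pos: [0.4776, 0.3662, 0.0585]
eef_rot: [0.464, 0.675, 0.325, -0.473]
contact_force: [-0.4, -0.2, -0.1]
opening: 1.0
finger_force: 0.0
clock: 10.75
tool_pos: [0.5143, 0.2825, 0.0908]
eef_rot: [0.467, 0.673, 0.329, -0.47]
contact_force: [1.0, -0.7, 0.0]
opening: 1.0
finger_force: 0.0
clock: 11.25
tool_pos: [0.489, 0.3363, 0.2359]
eef_rot: [0.461, 0.676, 0.327, -0.473]
contact_force: [0.5, 0.6, 1.0]
opening: 0.998
finger_force: 0.0
[ 0.463  1.412 -1.409  1.735  0.19   0.685 -0.127]
```

```bash

python3 -m pendant '[1,0.2,0,-0.2,0,-0.1,0, 1,0.3,0,-0.4,0,-0.19,0, 1,0.3,0,-0.5,0,-0.28,0, 1,0.3,0,-0.5,0,-0.37,0, 1,0.3,0,-0.5,0,-0.46,0, 1,0.3,0,-0.5,0,-0.55,0, 1,0.3,0,-0.5,0,-0.64,0, 1,0.3,0,-0.5,0,-0.73,0, 1,0.3,0,-0.5,0,-0.775,0, 1,0.3,0,-0.5,0,-0.775,0]'
python3 -c "
from plant import r;print(r.get_state()['q'].round(3))"
python3 go.py .4828 .3534 .28 3.21 0
```

```text
clock: 12.25
tool_pos: [0.5078, 0.2859, 0.2986]
eef_rot: [0.564, 0.826, 0.002, -0.002]
contact_force: [0.2, 0.8, 0.0]
opening: 0.999
finger_force: 0.0
[-0.114  0.676 -0.859  1.602  0.548  1.119 -0.735]
([0.479, 0.009, 0.127], [0.003, -0.003, -0.806])
```

```bash

python3 - <<'E'
from plant import r
import cv2,pickle
s=r.snapshot("wrist");pickle.dump(s,open("w3.pkl","wb"));cv2.imwrite("pics/w3.png",cv2.convertScaleAbs(cv2.resize(s["img"][:,:,::-1],(800,600)),alpha=1.4))
E
```

```text
(no output)
```

View pics/w3.png

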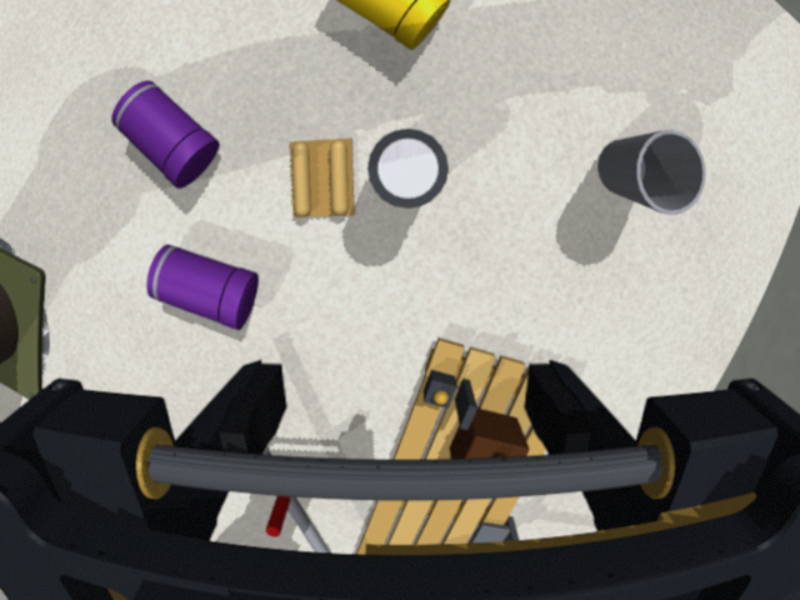

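The canister stands free at (408,168), seen straight down on its lid, so it is upright. I compute its place and refine the block with this view.

```bash
cat >>fit2.py <<'E'
W3=pickle.load(open("w3.pkl","rb"))
f=lambda p:(wproj(W3,[[p[0],p[1],.1]])-wp([(408,168)]))[0]
print("canister",least_squares(f,[.48,.35]).x.round(4))
f=lambda p:np.concatenate([np.ravel(wproj(W3,[p])-wp([(588*0+651,172)])),]) if 0 else 0
b3=wp([(452,446),(479,409),(527,419),(466,427)])
for zf in(.022,):
  f=lambda p:np.r_[outl(T,BLK@Rz.T+[*p,zf],bt),outl(S,BLK@Rz.T+[*p,zf],bs),outl(W3,BLK@Rz.T+[*p,zf],b3,wproj)]
  q=least_squares(f,bl[:2],loss="soft_l1",x_scale=.01,diff_step=1e-3);print("blk3",q.x.round(4),np.round(f(q.x),1))
  m=(c2[:2]+q.x)/2;print("mid",m.round(4), "local",((np.r_[q.x,0]-sh[:3])@Rz).round(4))
E
python3 fit2.py | tail -4; python3 go.py .4828 .3534 .28 3.21 0
```

```text
canister [0.4839 0.353 ]
blk3 [0.6665 0.1234] [ 0.2  0.8  0.8 -0.3  0.6  0.7  4.2  1.7 -1.   1.2 -0.9 -0.6  0.9 -4.2
  3.7]
mid [0.6727 0.0101] local [ 0.0059  0.1298 -0.0193]
([0.494, 0.005, 0.122], [0.002, -0.004, -0.808])
```

```bash

python3 -m pendant '[1,0.494,0.005,0.122,0,0,-0.808, 1,0.494,0.005,0.122,0,0,-0.808, 1,0.494,0.005,0.122,0,0,-0.808, 1,0.494,0.005,0.122,0,0,-0.808, 1,0.494,0.005,0.122,0,0,-0.808, 1,0.494,0.005,0.122,0,0,-0.808, 1,0.494,0.005,0.122,0,0,-0.808, 1,0.494,0.005,0.122,0,0,-0.808, 1,0.494,0.005,0.122,0,0,-0.808, 1,0.494,0.005,0.122,0,0,-0.808, 1,0.494,0.005,0.122,0,0,-0.808]'
python3 -m pendant '[1,0,0,0.3,0,0,0, 1,0,0,0.6,0,0,0, 1,0,0,0.95,0,0,0, 1,0,0,0.95,0,0,0, 1,0,0,0.95,0,0,0]'
python3 -c "
from plant import r;print(r.get_state()['q'].round(3))"
python3 go.py .4836 .3532 .047 3.21 0
```

```text
clock: 13.4
tool_pos: [0.4846, 0.3511, 0.2794]
eef_rot: [-0.03, 1.0, 0.003, -0.002]
contact_force: [0.1, -0.7, 0.3]
opening: 1.001
finger_force: 0.0
clock: 13.9
tool_pos: [0.4833, 0.3534, 0.1379]
eef_rot: [-0.032, 0.999, 0.003, -0.002]
contact_force: [0.4, -0.0, 1.8]
opening: 1.003
finger_force: 0.0
[-0.178  0.988 -1.031  1.713  0.973  1.038  0.076]
([-0.004, -0.005, 0.606], [0.004, -0.002, -0.003])
```

```bash

python3 -m pendant '[1,0,0,0.2,0,0,0, 1,0,0,0.4,0,0,0, 1,0,0,0.55,0,0,0, 1,0,0,0.606,0,0,0, 1,0,0,0.606,0,0,0]'
python3 go.py .4836 .3532 .047 3.21 0
python3 -m pendant '[0,0,0,0,0,0,0, 0,0,0,0,0,0,0, 0,0,0,0,0,0,0, 0,0,0,0,0,0,0, 0,0,0,0,0,0,0, 0,0,0,0,0,0,0, 0,0,0,0,0,0,0, 0,0,0,0,0,0,0]' 25
python3 go.py .4836 .3532 .047 3.21 0
python3 -m pendant '[0,0,0,-0.1,0,0,0, 0,0,0,-0.4,0,0,0, 0,0,0,-0.7,0,0,0, 0,0,0,-1,0,0,0, 0,0,0,-1,0,0,0]'
python3 go.py .62 .16 .24 3.215 0
```

```text
clock: 14.4
tool_pos: [0.4839, 0.355, 0.0484]
eef_rot: [-0.032, 0.999, 0.004, -0.0]
contact_force: [0.1, 0.5, 0.2]
opening: 0.998
finger_force: 0.0
([0.002, -0.012, 0.009], [0.005, -0.0, -0.003])
clock: 15.2
tool_pos: [0.4835, 0.3543, 0.0477]
eef_rot: [-0.033, 0.999, 0.003, -0.001]
contact_force: [-0.8, -1.8, 5.9]
opening: 0.669
finger_force: 25.0
([-0.0, -0.007, 0.005], [0.004, -0.001, -0.002])
clock: 15.7
tool_pos: [0.4843, 0.3572, 0.2038]
eef_rot: [-0.033, 0.999, 0.007, 0.002]
contact_force: [0.3, 0.9, -2.5]
opening: 0.666
finger_force: 25.0
([-0.817, -1.367, -0.257], [0.009, 0.003, -0.005])
```

```bash
cat >>fit2.py <<'E'
print('---')
bw=wp([(172,44.5),(208,57),(229,32),(246,10)])
def run(wT,wS,wW,w3):
  def f(p):
    B=BLK@Rz.T+[*p,.022]
    return np.r_[wT*np.array(outl(T,B,bt+[0,1.7])),wS*np.array(outl(S,B,bs+[-1.2,-.2])),wW*np.array(outl(W1,B,bw,wproj)),w3*np.array(outl(W3,B,b3,wproj))]
  q=least_squares(f,[.66,.124],loss="soft_l1",x_scale=.01,diff_step=1e-3);print(wT,wS,wW,w3,q.x.round(4),np.round(f(q.x),1),"local",((np.r_[q.x,0]-sh[:3])@Rz)[:2].round(4))
for a in((1,0,0,0),(0,1,0,0),(0,0,1,0),(0,0,0,1),(1,1,1,0)):run(*a)
print(((c2-sh[:3])@Rz).round(4))
crop=W1["img"][0:70,90:230];c3=W3["img"][310:390,330:440]
im=np.hstack([cv2.resize(crop,(560,280),interpolation=cv2.INTER_CUBIC)]);im3=cv2.resize(c3,(385,280),interpolation=cv2.INTER_CUBIC)
tc=cv2.resize(d["top"]["img"][138:182,245:315],(445,280),interpolation=cv2.INTER_CUBIC);sc=cv2.resize(d["side"]["img"][235:285,220:270],(280,280),interpolation=cv2.INTER_CUBIC)
top=np.zeros((560,800,3),np.uint8);top[:280,:445]=tc;top[:280,460:740]=sc;top[280:,:560]=im;
cv2.imwrite("pics/blk.png",cv2.convertScaleAbs(top[:,:,::-1],alpha=1.8))
E
python3 fit2.py | sed -n '/---/,$p'
```

```text
---
1 0 0 0 [0.6637 0.1242] [ 0.5  0.6  0.1 -0.2  0.9  0.5  0.   0.   0.  -0.   0.  -0.  -0.   0.
  0.   0.   0.  -0.   0. ] local [0.0031 0.1309]
0 1 0 0 [0.6664 0.1175] [-0.   0.  -0.  -0.  -0.   0.   2.4  0.4 -0.6 -0.2  1.2 -0.  -0.   0.
  0.  -0.  -0.  -0.   0. ] local [0.0053 0.124 ]
0 0 1 0 [0.6615 0.1307] [ 0.  -0.  -0.   0.   0.  -0.   0.   0.   0.  -0.   0.   1.5 -1.5  3.4
 -2.7  0.   0.  -0.   0. ] local [0.0013 0.1375]
0 0 0 1 [0.6714 0.1236] [ 0.   0.  -0.  -0.   0.   0.   0.   0.  -0.   0.  -0.  -0.  -0.   0.
  0.  -3.9  0.8 -1.6  0.3] local [0.0107 0.1297]
1 1 1 0 [0.6626 0.1272] [ 1.6 -0.6 -0.2  0.4  2.1 -0.6  1.8  1.2  1.5 -1.2  1.1  0.7 -2.4  6.5
  0.4  0.   0.  -0.   0. ] local [0.0022 0.1339]
[ 0.0015 -0.097  -0.0033]
```

View pics/blk.png

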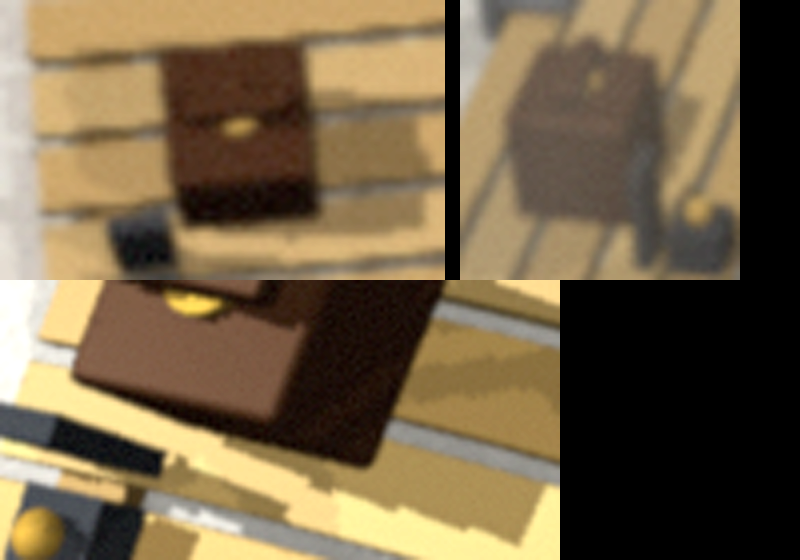

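The block's corners are now clear. In the wrist panel the top near-left corner is at (75,380), the top near-right at (275,418) and the bottom near-right at (368,465). I fit those corners.

```bash
cat >fit3.py <<'E'
import io,contextlib
with contextlib.redirect_stdout(io.StringIO()): from fit2 import *
n=lambda L,sc,o:(np.array(L,float)+.5)/sc-.5+o
a=n([(75,380-280),(275,418-280),(368,465-280)],4,[90,0]); A=[[-.03,.03,.062],[-.03,-.03,.062],[-.03,-.03,0]]
b=n([(162,55),(303,42),(185,220),(317,213)],6.36,[245,138]); Bc=[[.03,.03,.062],[.03,-.03,.062],[-.03,.03,0],[-.03,-.03,0]]
for k,w in((0,1),(1,0),(1,1)):
  f=lambda p:np.r_[w*(wproj(W1,A@Rz.T+p)-a).ravel(),k*(proj(T,Bc@Rz.T+p)-b-[0,1.7]).ravel(),200*(p[2]-.022)]
  q=least_squares(f,[.66,.125,.022]);print(q.x.round(4),np.round(f(q.x),1),"mid",((q.x+c2)/2)[:2].round(4),"sep",np.linalg.norm(q.x-c2).round(4))
E
python3 fit3.py;  python3 go.py .672 .012 .24 3.215 0
```

```text
[0.6639 0.1303 0.0118] [-1.7 -1.1  0.1  0.4  1.4  0.7 -0.  -0.  -0.  -0.  -0.   0.  -0.   0.
 -2. ] mid [0.6714 0.0135] sep 0.234
[0.661  0.1247 0.0201] [-0.   0.   0.   0.   0.   0.  -0.6 -1.2  0.  -1.3 -0.3  1.8  0.9  0.7
 -0.4] mid [0.67   0.0107] sep 0.2286
[0.6634 0.127  0.0166] [-2.  -0.9  0.6  0.7  2.2  1.2 -1.4 -1.5 -0.8 -1.7 -1.   1.3  0.1  0.3
 -1.1] mid [0.6712 0.0119] sep 0.2307
([-1.098, -2.375, -0.271], [0.009, 0.003, -0.005])
```

```bash

python3 -m pendant '[0,-0.1,-0.2,-0.09,0,0,0, 0,-0.25,-0.5,-0.09,0,0,0, 0,-0.366,-0.792,-0.09,0,0,0, 0,-0.366,-0.792,-0.09,0,0,0]'
python3 -m pendant '[0,-0.1,-0.25,-0.09,0,0,0, 0,-0.25,-0.5,-0.09,0,0,0, 0,-0.366,-0.792,-0.09,0,0,0, 0,-0.366,-0.792,-0.09,0,0,0]'
python3 -m pendant '[0,-0.1,-0.25,-0.09,0,0,0, 0,-0.25,-0.5,-0.09,0,0,0, 0,-0.34,-0.7,-0.09,0,0,0, 0,-0.366,-0.792,-0.09,0,0,0, 0,-0.366,-0.792,-0.09,0,0,0, 0,-0.366,-0.792,-0.09,0,0,0]'
python3 go.py .671 .011 .14 3.215 0
```

```text
clock: 16.1
tool_pos: [0.5498, 0.2283, 0.2068]
eef_rot: [-0.026, 1.0, -0.002, -0.001]
contact_force: [0.1, 0.5, -3.3]
opening: 0.666
finger_force: 25.0
clock: 16.5
tool_pos: [0.6116, 0.1136, 0.2195]
eef_rot: [-0.026, 1.0, -0.001, -0.002]
contact_force: [1.6, -0.9, -3.4]
opening: 0.666
finger_force: 25.0
clock: 17.1
tool_pos: [0.6699, 0.0103, 0.2347]
eef_rot: [-0.034, 0.999, 0.004, -0.002]
contact_force: [-0.6, 1.5, -2.9]
opening: 0.669
finger_force: 25.0
([-0.01, -0.001, 0.631], [0.005, -0.002, -0.003])
```

```bash

python3 -m pendant '[0,-0.01,0,0.2,0,0,0, 0,-0.01,0,0.4,0,0,0, 0,-0.01,0,0.631,0,0,0, 0,-0.01,0,0.631,0,0,0, 0,-0.01,0,0.631,0,0,0]'
python3 go.py .671 .011 .077 3.215 0
python3 -m pendant '[0,0,0,0.1,0,0,0, 0,0,0,0.2,0,0,0, 0,0,0,0.3,0,0,0, 0,0,0,0.39,0,0,0, 0,0,0,0.41,0,0,0, 0,0,0,0.41,0,0,0, 0,0,0,0.41,0,0,0]'
python3 go.py .671 .011 .0697 3.215 0;python3 go.py .671 .011 .0697 3.215 0
```

```text
clock: 17.6
tool_pos: [0.6718, 0.0112, 0.1411]
eef_rot: [-0.034, 0.999, 0.004, -0.001]
contact_force: [0.1, 0.5, -2.2]
opening: 0.667
finger_force: 25.0
([0.004, -0.004, 0.427], [0.005, -0.001, -0.003])
clock: 18.3
tool_pos: [0.6727, 0.0096, 0.0794]
eef_rot: [-0.033, 0.999, 0.003, -0.001]
contact_force: [-0.2, 0.9, -2.6]
opening: 0.669
finger_force: 25.0
([0.011, 0.01, 0.065], [0.004, -0.001, -0.005])
([0.011, 0.01, 0.065], [0.004, -0.001, -0.005])
```

```bash

python3 -m pendant '[0,0.008,0.008,0.01,0,0,0, 0,0.008,0.008,0.02,0,0,0, 0,0.008,0.008,0.03,0,0,0, 0,0.008,0.008,0.04,0,0,0, 0,0.008,0.008,0.045,0,0,0, 0,0.008,0.008,0.045,0,0,0]'
python3 -m pendant '[0,0,0,0.006,0,0,0, 0,0,0,0.008,0,0,0, 0,0,0,0.008,0,0,0]'

```

```text
clock: 18.9
tool_pos: [0.6709, 0.0103, 0.0719]
eef_rot: [-0.033, 0.999, 0.003, -0.001]
contact_force: [-0.3, 0.0, -2.9]
opening: 0.663
finger_force: 25.0
clock: 19.2
tool_pos: [0.671, 0.0104, 0.0709]
eef_rot: [-0.033, 0.999, 0.003, -0.001]
contact_force: [0.1, 0.2, -3.3]
opening: 0.669
finger_force: 25.0
```

```bash

python3 -m pendant '[0,0,0,0.004,0,0,0, 0,0,0,0.007,0,0,0, 0,0,0,0.007,0,0,0]' | grep -E "tool_pos|contact"

```

```text
tool_pos: [0.671, 0.0105, 0.0699]
contact_force: [-0.4, 0.5, -3.1]
```

```bash

python3 -c "
from plant import r
s=r.get_state();print(s['contact_force'].round(1),s['tool_pos'].round(4))"

```

```text
[-0.4  0.5 -3.1] [0.671  0.0105 0.0699]
```

```bash

python3 -m pendant '[0,0,0,0.004,0,0,0, 0,0,0,0.006,0,0,0, 0,0,0,0.006,0,0,0]' | grep -E "tool_pos|contact"

```

```text
tool_pos: [0.6713, 0.0104, 0.0698]
contact_force: [-0.9, -1.6, 3.6]
```

It has touched down with about 6 N. I open partway and withdraw straight up.

```bash

python3 -m pendant '[0.85,0,0,0,0,0,0, 0.85,0,0,0,0,0,0, 0.85,0,0,0,0,0,0, 0.85,0,0,0,0,0,0, 0.85,0,0,0,0,0,0]'
python3 -m pendant '[0.85,0,0,-0.1,0,0,0, 0.85,0,0,-0.3,0,0,0, 0.85,0,0,-0.6,0,0,0, 0.85,0,0,-1,0,0,0, 0.85,0,0,-1,0,0,0]'
python3 -m pendant '[0.5,1,0,0,0,0,0, 0.5,1,0,0,0,0,0, 0,1,0,0,0,0,0, 0,1,0,0,0,0,0, 0,1,0,0,0,0,0]'
python3 go.py .4811 -.0071 .24 3.215 0
python3 - <<'E'
from plant import r
import cv2,pickle
s=r.snapshot("wrist");pickle.dump(s,open("w4.pkl","wb"));t=r.snapshot("top");pickle.dump(t,open("t4.pkl","wb"))
s2=r.snapshot("side");pickle.dump(s2,open("s4.pkl","wb"))
# lid: dark ring fit in the top view
from h import *
g=t["img"];c=proj(t,[[.671,.011,.122]])[0];print("expected lid px",c)
cv2.imwrite("pics/t4.png",g[:,:,::-1])
o=proj(t,[[.671,.011,.122],[.69,.011,.122],[.671,.03,.122]]).round(1);print(o.tolist())
y,x=int(c[1]),int(c[0]);print(g[y-16:y+17:1,x-16:x+17:1].mean(2).astype(int)[::2,::2])
E
```

```text
clock: 20.3
tool_pos: [0.671, 0.0105, 0.0689]
eef_rot: [-0.033, 0.999, 0.003, -0.001]
contact_force: [0.3, 0.4, -0.7]
opening: 0.849
finger_force: 0.0
clock: 20.8
tool_pos: [0.6738, 0.012, 0.2269]
eef_rot: [-0.033, 0.999, 0.005, 0.004]
contact_force: [0.1, 0.7, 0.8]
opening: 0.852
finger_force: 0.0
clock: 21.3
tool_pos: [0.521, -0.0008, 0.2199]
eef_rot: [-0.033, 0.999, 0.002, -0.001]
contact_force: [-0.0, -0.4, -0.4]
opening: 0.422
finger_force: 0.0
([0.268, -0.024, -0.134], [0.003, -0.001, -0.004])Traceback (most recent call last):
  File "<stdin>", line 7, in <module>
IndexError: only integers, slices (`:`), ellipsis (`...`), numpy.newaxis (`None`) and integer or boolean arrays are valid indices
```

```bash
cat >keep.py <<'E'
import numpy as np,sys
from go import *
H=np.array([.6294,-.182]);sh=.074;n=np.array([np.cos(sh),np.sin(sh)])
def fp(k,off=.017):
    a=np.pi/2+sh+k;return H+.23*np.array([np.cos(a),np.sin(a)])-off*n
if __name__=="__main__":
    off=float(sys.argv[1])
    for k in map(float,sys.argv[2:]):print(k,rows([*fp(k,off),.095],rot(3.215,0))[0])
E
python3 -m pendant '[0,0.567,-0.06,0.15,0,0,0, 0,0.567,-0.06,0.15,0,0,0, 0,0.567,-0.06,0.15,0,0,0, 0,0.567,-0.06,0.15,0,0,0]'
python3 keep.py .045 .63
```

```text
clock: 21.85
tool_pos: [0.4387, -0.0143, 0.1971]
eef_rot: [-0.032, 0.999, 0.003, -0.0]
contact_force: [0.4, 0.3, 0.7]
opening: 0.003
finger_force: 0.0
0.63 [0.018, 0.025, 0.681]
```

```bash

python3 -m pendant '[0,0.018,0.025,0.3,0,0,0, 0,0.018,0.025,0.5,0,0,0, 0,0.018,0.025,0.681,0,0,0, 0,0.018,0.025,0.681,0,0,0, 0,0.018,0.025,0.681,0,0,0]'
python3 keep.py .017 .63 .6 .5 .4 .3 .2
```

```text
clock: 22.35
tool_pos: [0.436, -0.0094, 0.0951]
eef_rot: [-0.032, 0.999, 0.004, -0.0]
contact_force: [0.3, -0.1, 0.5]
opening: 0.005
finger_force: 0.0
0.63 [-0.184, -0.002, 0.001]
0.6 [-0.221, 0.025, 0.001]
0.5 [-0.351, 0.106, 0.001]
0.4 [-0.489, 0.174, 0.002]
0.3 [-0.632, 0.228, 0.002]
0.2 [-0.78, 0.267, 0.002]
```

```bash

python3 -m pendant '[0,-0.1,0,0,0,0,0, 0,-0.184,0,0,0,0,0, 0,-0.221,0.025,0,0,0,0, 0,-0.285,0.066,0,0,0,0, 0,-0.351,0.106,0,0,0,0, 0,-0.42,0.142,0,0,0,0, 0,-0.489,0.174,0,0,0,0, 0,-0.56,0.203,0,0,0,0, 0,-0.632,0.228,0,0,0,0, 0,-0.706,0.25,0,0,0,0, 0,-0.78,0.267,0,0,0,0]'
python3 keep.py .017 .2 .15 .1 .05 0 -.02
```

```text
clock: 23.45
tool_pos: [0.5489, 0.0382, 0.0947]
eef_rot: [-0.033, 0.999, 0.003, -0.001]
contact_force: [-0.6, 1.3, 0.1]
opening: 0.003
finger_force: 0.4
0.2 [-0.009, -0.001, -0.002]
0.15 [-0.084, 0.013, -0.002]
0.1 [-0.16, 0.023, -0.002]
0.05 [-0.236, 0.03, -0.002]
0.0 [-0.313, 0.032, -0.002]
-0.02 [-0.344, 0.032, -0.002]
```

```bash

python3 -m pendant '[0,-0.042,0.006,0,0,0,0, 0,-0.084,0.013,0,0,0,0, 0,-0.122,0.018,0,0,0,0, 0,-0.16,0.023,0,0,0,0, 0,-0.19,0.026,0,0,0,0]'
python3 -m pendant '[0,-0.015,0,0,0,0,0, 0,-0.03,0.002,0,0,0,0, 0,-0.046,0.004,0,0,0,0]'
python3 keep.py .017 .1 .05 0 -.02;
```

```text
clock: 23.95
tool_pos: [0.5768, 0.0429, 0.0947]
eef_rot: [-0.033, 0.999, 0.003, -0.001]
contact_force: [-0.4, 0.3, 0.2]
opening: 0.006
finger_force: 0.3
clock: 24.25
tool_pos: [0.5811, 0.0433, 0.0946]
eef_rot: [-0.033, 0.999, 0.002, -0.003]
contact_force: [-9.5, -1.6, 7.4]
opening: 0.001
finger_force: 5.1
0.1 [0.056, 0.003, -0.002]
0.05 [-0.02, 0.01, -0.003]
0.0 [-0.097, 0.012, -0.003]
-0.02 [-0.127, 0.012, -0.004]
```

```bash

python3 -m pendant '[0,-0.02,0,0,0,0,0, 0,-0.04,0,0,0,0,0, 0,-0.055,0,0,0,0,0]' | grep -E 'pos|cont'
python3 -m pendant '[0,-0.015,0,0,0,0,0, 0,-0.03,0,0,0,0,0, 0,-0.03,0,0,0,0,0]'| grep -E 'pos|cont'
python3 -m pendant '[0,-0.01,0,0,0,0,0, 0,-0.013,0,0,0,0,0]'| grep -E 'pos|cont'
python3 keep.py .017 .05 0 -.02;
```

```text
tool_pos: [0.5814, 0.0433, 0.0945]
contact_force: [-27.8, -3.2, 21.4]
tool_pos: [0.5952, 0.0449, 0.0947]
contact_force: [-4.4, 0.9, 2.7]
tool_pos: [0.5953, 0.0449, 0.0946]
contact_force: [-10.0, -1.1, 7.6]
0.05 [0.075, 0.006, -0.002]
0.0 [-0.001, 0.008, -0.002]
-0.02 [-0.032, 0.008, -0.003]
```

It snapped through and is now resistant at k≈0, which is the stop. I back off, lift away and check.

```bash

python3 -m pendant '[0,0.1,0,0,0,0,0, 0,0.3,0,0,0,0,0, 0,0.4,0,-0.4,0,0,0, 0,0.8,0,-1,0,0,0, 0,1,0,-1,0,0,0, 0,1,0,-1,0,0,0, 0,1,0,-1,0,0,0]'
python3 -m pendant '[0,0.8,0.8,-0.2,0,0,0, 0,0.8,0.8,-0.2,0,0,0, 0,0.8,0.8,-0.2,0,0,0, 0,0.8,0.8,-0.2,0,0,0, 0,0.8,0.8,-0.2,0,0,0]' | grep -E "clock|pos"
python3 - <<'E'
from plant import r
import cv2,numpy as np,pickle
t=r.snapshot("top");s=r.snapshot("side");pickle.dump((t,s),open("fin.pkl","wb"))
a=cv2.resize(t["img"][110:210,235:425],(760,400),interpolation=cv2.INTER_CUBIC)
b=cv2.resize(s["img"][180:305,190:390],(320,200),interpolation=cv2.INTER_CUBIC)
c=np.zeros((600,760,3),np.uint8);c[:400]=a;c[400:,:320]=b
cv2.imwrite("pics/fin.png",cv2.convertScaleAbs(c[:,:,::-1],alpha=1.5))
from h import proj
for p in([.671,.011,.122],[.671,.011,.022],[.6788,-.103,.117]):print(p,((proj(t,[p])-[235,110])*4).round(),((proj(s,[p])-[190,180])*1.6+[0,400]).round())
E
```

```text
clock: 25.75
tool_pos: [0.4479, 0.0345, 0.2479]
eef_rot: [-0.034, 0.999, 0.002, 0.002]
contact_force: [0.7, 1.1, 0.0]
opening: 0.007
finger_force: 0.0
clock: 26.25
tool_pos: [0.321, 0.1487, 0.2768]
[0.671, 0.011, 0.122] [[362. 146.]] [[ 96. 453.]]
[0.671, 0.011, 0.022] [[359. 197.]] [[102. 499.]]
[0.6788, -0.103, 0.117] [[541. 132.]] [[114. 420.]]
```

View pics/fin.png

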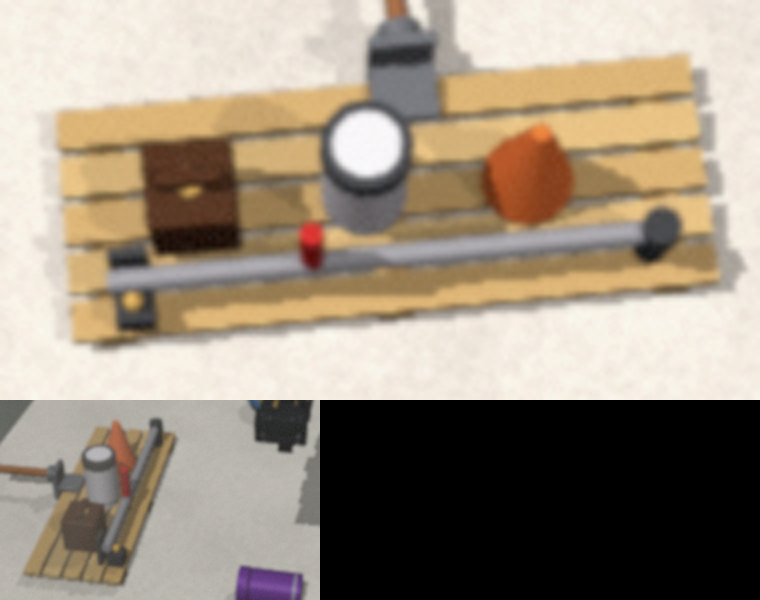

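The final view shows the canister upright, lid at (366,148), centred between the block at (195,200) and the cone at (530,172). The bar is shut behind the catch nub at (132,300), and nothing else has moved.

```bash
python3 -c "
from plant import r;print(r.finish_job())"
```

```text
the job is handed in; nothing more can be done
None
```

The canister stands upright, lid up, midway between the cone and the block, and the keeper bar is snapped shut against its stop; I handed the job in at about 26 s, with no verdict shown.

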